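Push calibration pucks into the covered cassette's pockets

TASK

Slide each of the three white calibration pucks off the loading deck into the lane in front of it, pushing it through the slot in the blue cover until it drops flat into its hidden pocket. How far in each pocket lies is different, so push gently and stop as soon as you feel the soft spring buffer at the pocket's end; never press a puck hard. Leave the loupe beside the cassette alone.

Things in the scene. Friction and masses are not known exactly. Their poses are not given: they have to be found in the camera images.
- cassette: Flat puck cassette fixed to the bench, 227 mm long (x), 228 mm wide (y), 42 mm high. Origin on its underside, midway across, below the lane mouths; x runs along the lanes away from the robot, y to the left, z up. An open deck spans x = -95 to 0 mm; from the mouths at x = 0, three lanes (centres y = +70, 0, -70 mm) run under a blue cover to x = 126 mm
- deck_middle (a point): middle of the flat black loading deck, on its top, 20 mm above the bench. Lanes are 60 mm wide between 10 mm walls; the walls' tapered lead-in noses, 38 mm high, reach 30 mm forward of the mouths over the deck. Sliding a puck takes less than 1 N, but one pushed off-centre can wedge against a nose: then back off and push again
- cover_middle (a point): middle of the cover's top, 42 mm above the bench; underside at 38 mm. Over each lane it has a 46 mm wide slot along the lane's centre, open at the mouth and ending 66 mm behind it: shut fingers can follow a puck through it, but no puck passes up or down through it
- mouth_left (a point): centre of the mouth of the left lane, at deck height (20 mm above the bench). Its floor is level with the deck, then drops 7 mm into a pocket 57 mm long; this step lies 12 to 44 mm behind the mouth, differs in each lane and is not reported
- mouth_middle (a point): centre of the mouth of the middle lane, at deck height (20 mm above the bench). Pocket as in the left lane, at its own distance. Each pocket's far end is a spring buffer hidden under the cover, about 1.5 N per mm over 5 mm of travel, then a solid stop
- mouth_right (a point): centre of the mouth of the right lane, at deck height (20 mm above the bench). Pocket and buffer as in the others, at its own distance. A puck that has dropped in still stands 7 mm above deck level, so low fingertips go on pushing it against the buffer
- puck_left_center (a point): centre of the white calibration puck (disc 54 mm across, 14 mm high, 40 to 85 g) that starts on the deck in front of the left lane; 7 mm above its underside, z up
- puck_middle_center (a point): centre of the white calibration puck (disc 54 mm across, 14 mm high, 40 to 85 g) that starts on the deck in front of the middle lane; 7 mm above its underside, z up
- puck_right_center (a point): centre of the white calibration puck (disc 54 mm across, 14 mm high, 40 to 85 g) that starts on the deck in front of the right lane; 7 mm above its underside, z up
- loupe_center (a point): black eye loupe, 36 mm across and high, standing on the bench left of the cassette; its centre. A bystander
- puck_left: the same left puck, origin at the centre of its underside
- puck_middle: the same middle puck, origin at the centre of its underside
- puck_right: the same right puck, origin at the centre of its underside
Things that resemble listed ones, but are neither listed nor needed, are in the scene too. Leave any brown or purple look-alike of the puck_right alone.

How it is judged:
At the end, for the whole second after the job is handed in: Each puck lies flat (within 0.08 rad) and at rest in the pocket of its own lane: its centre 16 to 23 mm above the cassette's underside (27 mm on the deck, 20 mm in the pocket), 34 to 80 mm behind the mouth and within 6 mm of the lane's centre line (z of puck_left_center in the frame of cassette between 0.016 and 0.023 m and x of puck_left_center in the frame of cassette between 0.034 and 0.08 m and y of puck_left_center in the frame of cassette between 0.064 and 0.076 m and angle between each of puck_left_center, puck_middle_center, puck_right_center's own z axis and vertical below 0.08 rad and linear speed of each of puck_left, puck_middle, puck_right below 0.02 m/s and z of puck_middle_center in the frame of cassette between 0.016 and 0.023 m and x of puck_middle_center in the frame of cassette between 0.034 and 0.08 m and y of puck_middle_center in the frame of cassette between -0.006 and 0.006 m and z of puck_right_center in the frame of cassette between 0.016 and 0.023 m and x of puck_right_center in the frame of cassette between 0.034 and 0.08 m and y of puck_right_center in the frame of cassette between -0.076 and -0.064 m); the robot touches nothing.
It fails at once if a puck is pressed by the fingers with more than 25 N (contact force between the fingers and puck_left above 25 N or contact force between the fingers and puck_middle above 25 N or contact force between the fingers and puck_right above 25 N).
It fails at once if the loupe is moved by more than 20 mm (distance of loupe_center from where it was at the start of the episode above 0.02 m).
It also fails if it takes over 64 s, if anything falls off the work surface, if the arm or the gripper's body presses on something with over 40 N, if the wrist force passes 120 N, or if a joint passes its speed limit or range.

ROBOT

A 6-joint arm with a two-finger parallel gripper is mounted at the origin on a cart in front of the work surface, level with it; the furniture and walls round the work are solid. World frame = base frame: x ahead of the robot, y to its left, z up, the work surface at z = 0. Lengths are in m, angles in rad, forces in N, time in s.
With the tool pointing down it reaches from about 0.35 to 0.975 m from the base axis. Payload 7.1 kg.
Tool frame: the origin (TCP) lies on the centre line of the jaws, within the pads' length; the fingertips stand 22 mm ahead of it and the grasp point (between the pads) lies 3 mm ahead of it; x points along the fingers, z is the direction in which the jaws open and shut, and the axes are right-handed (so a half turn about x gives the same grasp; the last joint's range is limited). The gripper opens to 88 mm and grips with 3 to 60 N. Pads are 20 mm wide; open, the fingers measure 115 mm over their backs; the gripper's body (75 mm by 178 mm) begins 61 mm behind the grasp point.
Start: joints at [1.284, 0.423, 1.63, -0, 1.089, -0.019], TCP at [0.165, 0.603, 0.245] pointing down, gripper open.
Joint ranges: [-3, 3], [-0.9, 2.11], [0.09, 2.58], [-1.31, 4.45], [0.11, 2.69], [-2.54, 2.54]. Speed limits (rad/s): [2.39, 2.39, 3.01, 3.14, 3.14, 3.14].

INTERFACE

Orientations are given as a unit quaternion [w, x, y, z].
In Python, from cell import bot gives the robot as it stands.
- The arm moves only by the shell command python3 -m inch 'ROWS' [FORCE]. ROWS is JSON, a list that holds one entry, the list of rows, each a list of 5 numbers: the finger opening in cm, from 0 to 8.78, then the shift along the tool's x, y, z in cm, then the turn about the tool's x in degrees. A call has 1 to 5 rows; each row shifts and turns the commanded pose from where the row before left it, along the tool's axes as they then stand; what a row does not reach is not made up. A row lasts 1/8 s, in which the tool goes at most 62.5 mm and 10.7 degrees, less where a joint would pass 70% of its speed; a pose out of reach is approached as far as the arm can. A call with a gripper value outside its range is refused whole. The fingers move at their own pace and stop on an object; FORCE is the grip in N (left out, the last holds). Time passes only in rows, so rows that do not move let the fingers close. It gives the time, the measured TCP pose, the force and the opening at its end, in the units of the state.
- bot.get_obs(): the state, without advancing time (a new reading comes with each control period).
- bot.camera(name): name is "scene" or "side" or "wrist"; returns (picture, depth): 480x640x3 uint8, blue, green, red; 480x640 float32, m along the optical axis (not along the pixel's ray), 0 where there is no reading.
- bot.camera_params(name): a dict with "intrinsics" (3x3 intrinsics, pixels), "dist" ([k1, k2, p1, p2, k3] as OpenCV has them; the pictures are not rectified), "world_from_camera" (4x4, takes a point from camera to world coordinates); the wrist camera has in their place "hand_eye" (4x4, takes a point from camera to tool coordinates, whose origin is the TCP and whose axes are the tool frame's). Camera axes: x right, y up, looking along -z (the intrinsics and any distortion apply to the point x, -y, -z); pixel columns grow to the right and rows downward; lengths in m; the calibration is good to about 2 mm. A picture is of the moment at which its call begins: read the wrist's pose just before it. camera_params takes no time and is no camera call.
- bot.close_job(): hands the job in, once; it reports no verdict.
Trained networks look in the newest picture that a camera, given by its name, has taken for a name from the list of things; names that differ only in an ending like _2 or _b are one class to them, and where a whole thing is asked for, a point or a joint stands for the part that bears it (a point fixed in the world has none). Each returns a list of dicts, best first, with "confidence" (0 to 1); they miss things now and then, are a little off and sometimes report something else, mostly with a low value. They report only what shows in the picture. A call takes as long as a camera call. They do not tell look-alikes from the thing itself.
- bot.recognise(target, camera): "bbox" ([left, top, right, bottom] in pixels, round what is visible of it).
- bot.regions_of(target, camera): "pixels" (480x640 bool, what is visible of it) and "bbox" ([left, top, right, bottom] in pixels, round what is visible of it).
- bot.place_of(target, camera): "xy" ([column, row] in pixels: a listed point, or the origin of a listed thing).
The state is a dict: "clock": time; "joints": joint angles; "qd": joint speeds; "effort": joint torques, N m; "position": TCP position; "orientation": TCP orientation; "wrist_force": force on the tool from outside, world axes, zero at the start; "wrist_torque": the same for the moment, N m; "opening": finger opening in m.
Only numpy, scipy, OpenCV 4.12 (cv2) and the standard library are available. Lean on these libraries where they do the work, as an engineer would, in place of code of your own. Each camera call takes 0.05 s, during which the arm holds its last target.

## Working session

There is one attempt and no reset: what is moved stays moved. The work goes in short steps, Python scripts to look and compute and a shell command to move; the robot and the scene stay as the last step left them, time stands still between calls to the robot, and variables do not carry over. Pictures are saved under pics/ and viewed, and the job is handed in when it is done.

```bash
ls; mkdir -p pics; python3 - <<'E'
from cell import bot
import cv2,numpy as np
o=bot.get_obs()
for k,v in o.items(): print(k,np.round(v,4))
for c in("scene","side"):
    p,d=bot.camera(c); cv2.imwrite(f"pics/{c}0.png",p); np.save(f"pics/{c}0.npy",d)
    print(c,bot.camera_params(c))
print(bot.camera_params("wrist"))
E
```

```text
pics
clock 0.0
joints [ 1.284   0.4238  1.6307 -0.      1.0886 -0.019 ]
qd [ 0.0017  0.     -0.0007  0.0002  0.0003 -0.0004]
effort [ 3.00000e-04 -5.44624e+01 -2.73668e+01  6.43000e-02  2.28000e-02
 -1.00000e-04]
position [0.1652 0.6022 0.2439]
orientation [ 0.5618 -0.4291  0.5627  0.4284]
wrist_force [0.0095 0.9522 0.0803]
wrist_torque [ 0.0557 -0.0125  0.0401]
opening 0.0879
scene {'intrinsics': array([[464.61832005,   0.        , 310.07222559],
       [  0.        , 464.61832005, 239.75615788],
       [  0.        ,   0.        ,   1.        ]]), 'dist': array([0.03576096, 0.        , 0.        , 0.        , 0.        ]), 'world_from_camera': array([[ 0.68132403,  0.52753709, -0.50744673,  0.06281296],
       [-0.73167449,  0.4707309 , -0.49301609, -0.22092479],
       [-0.02121342,  0.70718953,  0.7067057 ,  0.67039804],
       [ 0.        ,  0.        ,  0.        ,  1.        ]])}
side {'intrinsics': array([[600.10544113,   0.        , 328.93104507],
       [  0.        , 600.10544113, 242.693847  ],
       [  0.        ,   0.        ,   1.        ]]), 'dist': array([0.0388984,
[... 214 characters left out ...]
91027751,  0.41395693,  0.57849308],
       [ 0.        ,  0.        ,  0.        ,  1.        ]])}
{'intrinsics': array([[370.4628557 ,   0.        , 322.47475386],
       [  0.        , 370.4628557 , 237.03767783],
       [  0.        ,   0.        ,   1.        ]]), 'dist': array([0.01522452, 0.        , 0.        , 0.        , 0.        ]), 'hand_eye': array([[-3.80693019e-05,  2.40197097e-01, -9.70724139e-01,
        -1.40157673e-01],
       [ 1.31215696e-03,  9.70723316e-01,  2.40196842e-01,
         6.60548343e-02],
       [ 9.99999138e-01, -1.26459831e-03, -3.52131052e-04,
         5.95480191e-04],
       [ 0.00000000e+00,  0.00000000e+00,  0.00000000e+00,
         1.00000000e+00]])}
```

View pics/scene0.png

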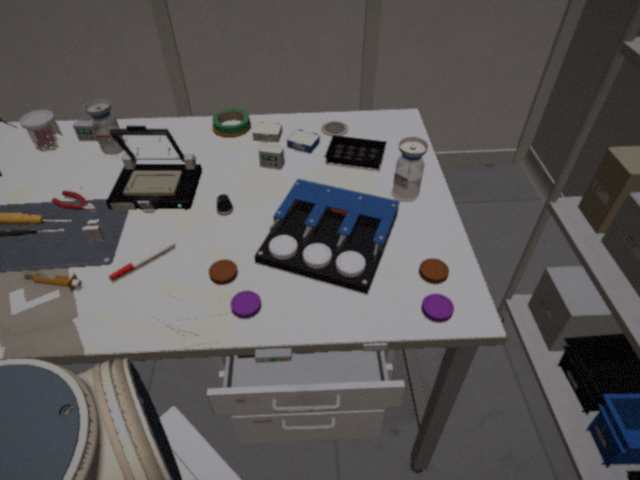

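View pics/side0.png

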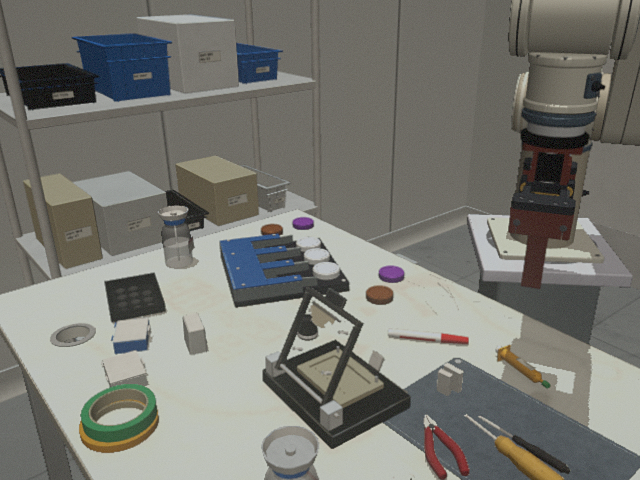

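The scene picture shows the cassette near (330,230), pucks at (283,246), (316,256) and (350,263), and the loupe at (224,204). The brown and purple look-alikes lie clear of the cassette. The side view agrees. Next I locate them.

```bash
cat > h.py <<'E'
from cell import bot
import numpy as np,cv2
from scipy.spatial.transform import Rotation as R
def Twc(c,obs=None):
    P=bot.camera_params(c)
    if "world_from_camera" in P: return P,P["world_from_camera"]
    q=obs["orientation"]; T=np.eye(4); T[:3,:3]=R.from_quat([q[1],q[2],q[3],q[0]]).as_matrix(); T[:3,3]=obs["position"]
    return P,T@P["hand_eye"]
def ray(c,xy,obs=None):
    P,T=Twc(c,obs)
    u=cv2.undistortPoints(np.array([[xy]],float),P["intrinsics"],P["dist"])[0,0]
    return T[:3,3],T[:3,:3]@np.array([u[0],-u[1],-1])
def atz(c,xy,z,obs=None):
    o,d=ray(c,xy,obs); return o+d*(z-o[2])/d[2]
def atd(c,xy,dep,obs=None):
    o,d=ray(c,xy,obs); return o+d*dep
def proj(c,X,obs=None):
    P,T=Twc(c,obs); p=np.linalg.inv(T)@np.append(X,1); p=p[:3]*[1,-1,-1]
    return cv2.projectPoints(p[None],np.zeros(3),np.zeros(3),P["intrinsics"],P["dist"])[0].ravel()
Z=dict(cassette=0,deck_middle=.02,cover_middle=.042,mouth_left=.02,mouth_middle=.02,mouth_right=.02,puck_left_center=.027,puck_middle_center=.027,puck_right_center=.027,loupe_center=.018)
C=dict(cassette=(0,0),deck_middle=(-.0475,0),cover_middle=(.063,0),mouth_left=(0,.07),mouth_middle=(0,0),mouth_right=(0,-.07))
E
python3 - <<'E'
from h import *
for c in("scene","side"):
    p,d=bot.camera(c)
    for n,z in Z.items():
        for r in bot.place_of(n,c)[:2]:
            x=r["xy"]; i,j=np.clip(np.round(x).astype(int),0,[639,479])
            print(c,n,round(r["confidence"],2),np.round(x,1),np.round(atz(c,x,z),4),np.round(atd(c,x,d[j,i]),4))
print(bot.get_obs()["clock"])
E
```

```text
scene cassette 0.87 [327. 245.] [0.556  0.2111 0.    ] [0.5391 0.1963 0.0229]
scene deck_middle 0.57 [317.7 253. ] [0.5132 0.1973 0.02  ] [0.5019 0.1868 0.0364]
scene cover_middle 0.76 [334.3 207.8] [0.615  0.2436 0.042 ] [0.6132 0.242  0.0441]
scene cover_middle 0.66 [346.6 264.5] [0.5117 0.1248 0.042 ] [0.5168 0.1287 0.0349]
scene mouth_left 0.61 [293.9 230.3] [0.5278 0.2757 0.02  ] [0.5259 0.2736 0.0227]
scene mouth_middle 0.88 [328.  239.7] [0.5536 0.2064 0.02  ] [0.5507 0.204  0.0238]
scene mouth_right 0.61 [355.4 244.2] [0.5799 0.1583 0.02  ] [0.578  0.1569 0.0223]
scene mouth_right 0.38 [295.1 231. ] [0.528  0.2725 0.02  ] [0.5261 0.2704 0.0227]
scene puck_left_center 0.78 [281.9 249.7] [0.469  0.2499 0.027 ] [0.4642 0.2445 0.0345]
scene puck_middle_center 0.58 [319.5 257.4] [0.5022 0.1826 0.027 ] [0.4965 0.1774 0.0353]
scene puck_right_center 0.95 [223.7 272.3] [0.3571 0.2888 0.027 ] [0.3617 0.2967 0.017 ]
scene puck_right_center 0.88 [348.1 264.7] [0.5239 0.1307 0.027 ] [0.5174 0.1258 0.036 ]
scene loupe_center 0.74 [328.4 238. ] [0.5592 0.2103 0.018 ] [0.5565 0.208  0.0216]
[... 480 characters left out ...]
 0.0442]
side mouth_middle 0.69 [287.3 261.9] [0.5601 0.2027 0.02  ] [0.5512 0.251  0.0442]
side mouth_middle 0.37 [314.7 257.5] [0.5054 0.1765 0.02  ] [0.5005 0.2133 0.038 ]
side mouth_right 0.6 [282.  252.4] [0.5793 0.1576 0.02  ] [0.5742 0.1838 0.0326]
side puck_left_center 0.82 [327.8 269.8] [0.4701 0.2449 0.027 ] [0.469  0.2553 0.0323]
side puck_middle_center 0.86 [316.2 257. ] [0.5006 0.1881 0.027 ] [0.4986 0.2034 0.0345]
side puck_right_center 0.81 [305.2 222.1] [ 0.5502 -0.0006  0.027 ] [ 0.5551 -0.0336  0.0132]
side puck_right_center 0.76 [381.5 293.7] [0.3601 0.3334 0.027 ] [0.3602 0.3131 0.0157]
side loupe_center 0.79 [306.5 325.9] [0.4866 0.4426 0.018 ] [0.4847 0.4555 0.0262]
1.2
```

```bash
python3 - <<'E'
from h import *
o=bot.get_obs(); q=o["orientation"]; M=R.from_quat([q[1],q[2],q[3],q[0]]).as_matrix(); print(M.round(3),o["position"].round(4))
print(np.degrees(np.arctan2(M[1,2],M[0,2])))
# bottle
d=np.load("pics/scene0.npy")
for xy in[(410,148),(412,145),(408,190),(409,170),(395,185)]: print(xy,atd("scene",xy,d[xy[1],xy[0]]).round(3))
# rough fit cassette from keypoints
src=[];dst=[]
obs={"deck_middle":[(.5132,.1973),(.5065,.2012)],"cover_middle":[(.615,.2436),(.6093,.2435)],"mouth_left":[(.5278,.2757),(.5362,.2676)],"mouth_middle":[(.5536,.2064),(.5601,.2027)],"mouth_right":[(.5799,.1583),(.5793,.1576)],"cassette":[(.556,.2111),(.5516,.2052)]}
for k,v in obs.items():
  for p in v: src.append(C[k]);dst.append(p)
src=np.array(src);dst=np.array(dst);a=src-src.mean(0);b=dst-dst.mean(0)
th=np.arctan2((a[:,0]*b[:,1]-a[:,1]*b[:,0]).sum(),(a*b).sum());c,s=np.cos(th),np.sin(th);Rm=np.array([[c,-s],[s,c]])
t=dst.mean(0)-Rm@src.mean(0);print("yaw",np.degrees(th),t,(dst-src@Rm.T-t).round(4).tolist())
E
```

```text
[[ 0.    -0.964  0.265]
 [-0.     0.265  0.964]
 [-1.    -0.    -0.   ]] [0.1654 0.6027 0.2447]
74.65629608573053
(410, 148) [0.797 0.195 0.116]
(412, 145) [0.802 0.194 0.121]
(408, 190) [0.777 0.173 0.028]
(409, 170) [0.778 0.178 0.078]
(395, 185) [0.774 0.205 0.027]
yaw 23.319023210932066 [0.55500269 0.21316072] [[0.0018, 0.0029], [-0.0049, 0.0068], [0.0021, 0.0055], [-0.0036, 0.0054], [0.0005, -0.0017], [0.0089, -0.0098], [-0.0014, -0.0068], [0.0051, -0.0105], [-0.0028, 0.0094], [-0.0034, 0.0087], [0.001, -0.0021], [-0.0034, -0.008]]
```

```bash
python3 -m inch '[[[0.8,0,-4.6,-2.85,0],[0.8,0,-4.6,-2.85,0],[0.8,0,-4.6,-2.85,0],[0.8,0,-4.6,-2.85,0],[0.8,0,-4.6,-2.85,0]]]' 20; python3 -m inch '[[[0.8,0,-4.6,-2.85,0],[0.8,0,-4.6,-2.85,0],[0.8,0,-4.6,-2.85,0],[0.8,0,-4.6,-2.85,0],[0.8,0,-4.6,-2.85,0]]]';python3 -m inch '[[[0.8,0,0,0,-9.7],[0.8,0,0,0,-9.7],[0.8,0,0,0,-9.7],[0.8,0,0,0,-9.6],[0.8,0,0,0,0]]]'
python3 - <<'E'
from h import *
o=bot.get_obs(); p,d=bot.camera("wrist");cv2.imwrite("pics/w1.png",p);np.save("pics/w1d.npy",d)
import pickle;pickle.dump(o,open("pics/w1o.pkl","wb"))
for n,z in Z.items():
    for r in bot.place_of(n,"wrist")[:3]:
        x=r["xy"]; i,j=np.clip(np.round(x).astype(int),0,[639,479])
        print(n,round(r["confidence"],2),np.round(x,1),np.round(atz("wrist",x,z,o),4),np.round(atd("wrist",x,d[j,i],o),4))
print(o["position"],o["clock"],o["wrist_force"],o["joints"])
E
```

```text
clock: 1.82
position: [0.3505, 0.4032, 0.2449]
orientation: [0.562, -0.429, 0.562, 0.429]
wrist_force: [1.8, 1.1, 0.4]
opening: 0.0412
clock: 2.45
position: [0.5347, 0.2047, 0.2449]
orientation: [0.562, -0.429, 0.562, 0.429]
wrist_force: [1.5, 0.6, 0.1]
opening: 0.0078
clock: 3.08
position: [0.5336, 0.2061, 0.2447]
orientation: [-0.389, 0.591, -0.389, -0.591]
wrist_force: [0.3, 0.2, -0.4]
opening: 0.0081
cassette 0.73 [319.1 229.4] [0.5542 0.2124 0.    ] [0.5498 0.2107 0.021 ]
cover_middle 0.91 [320.5 304.1] [0.615  0.2404 0.042 ] [0.6139 0.2399 0.0448]
mouth_left 0.85 [388.1 235.7] [0.5283 0.2776 0.02  ] [0.5282 0.2773 0.0211]
mouth_middle 0.74 [322.8 232.6] [0.5516 0.2155 0.02  ] [0.5517 0.2156 0.0193]
mouth_right 0.92 [249.7 228.5] [0.5769 0.1462 0.02  ] [0.5769 0.1461 0.0198]
puck_left_center 0.65 [395.8 176.3] [0.4717 0.257  0.027 ] [0.4717 0.2559 0.032 ]
puck_middle_center 0.63 [315.2 175.5] [0.5015 0.186  0.027 ] [0.5009 0.1859 0.0341]
puck_right_center 0.88 [ 81.4 138.5] [ 0.5565 -0.0261  0.027 ] [ 0.5597 -0.034   0.0134]
puck_right_center 0.87 [410.8  24.8] [0.3499 0.2116 0.027 ] [0.345  0.2128 0.0126]
puck_right_center 0.74 [248.4 175.4] [0.5267 0.1274 0.027 ] [0.5258 0.1283 0.0328]
loupe_center 0.72 [554.5 260.3] [0.4844 0.4466 0.018 ] [0.4838 0.434  0.0354]
[0.53358491 0.20614528 0.24472765] 3.075 [ 0.27303952  0.21314209 -0.35121904] [ 3.47865723e-01  3.45806068e-01  1.74918547e+00  1.11274219e-05
  1.04649296e+00 -1.62904944e+00]
```

View pics/w1.png

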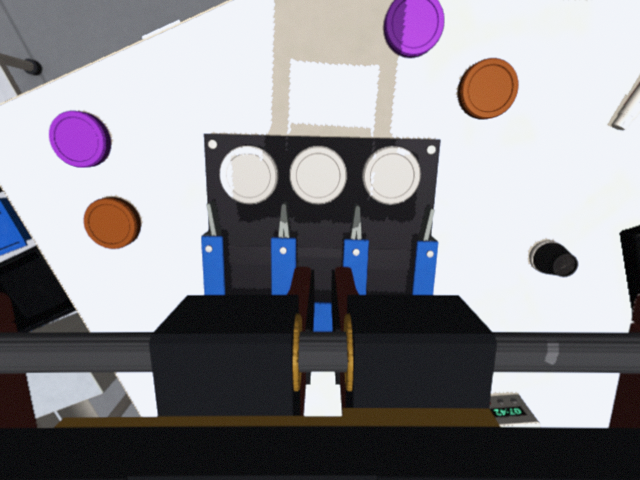

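The wrist view shows the cassette nearly square to the jaws: deck corners at about (205,135) and (440,140), pucks at (248,175), (317,175) and (392,175). The loupe is at (553,260), well clear. I'll refine the yaw from the edges and puck circles.

```bash
python3 - <<'E'
from h import *
import pickle
o=pickle.load(open("pics/w1o.pkl","rb")); p=cv2.imread("pics/w1.png").astype(int)
# pucks
sub=(p.min(2)>120).astype(np.uint8); sub[:140]=0; sub[212:]=0; sub[:,:212]=0; sub[:,432:]=0
n,l,st,ce=cv2.connectedComponentsWithStats(sub)
P=[]
for i in range(1,n):
    if st[i,4]>1000:
        m=(l==i).astype(np.uint8); c=cv2.convexHull(max(cv2.findContours(m,0,2)[0],key=len)); e=cv2.fitEllipse(c)
        w=atz("wrist",e[0],.034,o); print("puck",np.round(e[0],1),np.round(e[1],1),st[i,4],w.round(4)); P.append(w)
# front edge of deck: bright->dark going down columns
g=p.sum(2)
pts=[]
for x in list(range(212,436,4)):
    col=g[110:160,x]; k=np.argmin(np.diff(col)); pts.append(atz("wrist",(x,110+k+.5),.02,o)[:2])
pts=np.array(pts); v=cv2.fitLine(pts.astype(np.float32),cv2.DIST_HUBER,0,.0005,.0005).ravel(); print("front dir deg",np.degrees(np.arctan2(v[1],v[0])),v[2:])
L=[];Rr=[]
for y in range(145,200,4):
    a=g[y,190:225]; L.append(atz("wrist",(190+np.argmin(np.diff(a))+.5,y),.02,o)[:2])
    a=g[y,425:455]; Rr.append(atz("wrist",(425+np.argmax(np.diff(a))+.5,y),.02,o)[:2])
for nm,q in(("right",L),("left",Rr)):
    v2=cv2.fitLine(np.array(q,np.float32),cv2.DIST_HUBER,0,.0005,.0005).ravel(); print(nm,np.degrees(np.arctan2(v2[1],v2[0])),v2[2:])
# blue cover walls front edges
b=((p[...,0]>120)&(p[...,2]<90)).astype(np.uint8); b[:225]=0;b[295:]=0
n,l,st,ce=cv2.connectedComponentsWithStats(b)
for i in range(1,n):
    if st[i,4]>200: 
        x,y,w,h,_=st[i]; print("cover tongue",st[i],atz("wrist",(x,y),.042,o).round(4),atz("wrist",(x+w,y),.042,o).round(4))
E
```

```text
puck [247.9 174.3] [56.5 58.9] 2622 [0.5248 0.1277 0.034 ]
puck [317.7 174.5] [56.6 57.5] 2565 [0.4992 0.1877 0.034 ]
puck [391.5 174.8] [56.  58.5] 2579 [0.472  0.2512 0.034 ]
front dir deg -68.15646 [0.46493393 0.17857502]
right 21.788372 [0.5405903  0.08655438]
left 21.90446 [0.45572037 0.29475826]
cover tongue [  0 225  26  30 554] [ 0.6597 -0.0666  0.042 ] [ 0.6503 -0.0447  0.042 ]
cover tongue [ 202  236   23   59 1144] [0.5954 0.1093 0.042 ] [0.5868 0.1293 0.042 ]
cover tongue [ 271  237   25   58 1229] [0.5703 0.1698 0.042 ] [0.5609 0.1917 0.042 ]
cover tongue [343 239  26  56 951] [0.545  0.2336 0.042 ] [0.5351 0.2564 0.042 ]
cover tongue [ 413  241   25   54 1028] [0.5203 0.2958 0.042 ] [0.5108 0.3177 0.042 ]
```

```bash
cat >> h.py <<'E'
YAW=np.radians(21.85); U=np.array([np.cos(YAW),np.sin(YAW)]); V=np.array([-U[1],U[0]]); U0=.5930; V0=-.0084
def cas(p): p=np.asarray(p)[:2]; return np.array([U@p-U0,V@p-V0])*1000
def st():
    o=bot.get_obs(); q=o["orientation"]; M=R.from_quat([q[1],q[2],q[3],q[0]]).as_matrix()
    f=o["wrist_force"]; print("t",o["clock"],"cas mm",cas(o["position"]).round(1),"z",round(o["position"][2]*1000,1),"zyaw",np.degrees(np.arctan2(M[1,2],M[0,2])).round(2),"F along,lat,z",round(U@f[:2],2),round(V@f[:2],2),round(f[2],2),"tilt",M[2].round(4))
E
python3 -c "
from h import *
st()
for p in [(.5248,.1277),(.4992,.1877),(.472,.2512)]: print(cas(p))
for c,x in (('scene',1),('side',1)):
  pass"
```

```text
t 3.625 cas mm [-21.1   1.2] z 244.7 zyaw 113.34 F along,lat,z 0.28 -0.6 -0.03 tilt [-1.  0.  0.]
[-58.37377622 -68.39277858]
[-59.80403085  -3.17533941]
[-61.41672089  65.88614936]
```

```bash
python3 -m inch '[[[0.4,0,0,0,1.5],[0.4,0,4.2,-0.12,0],[0.4,3.0,4.2,-0.13,0],[0.4,5,0,0,0],[0.4,5,0,0,0]]]'; python3 -m inch '[[[0.4,4,0,0,0],[0.4,1.9,0,0,0],[0.4,0,0,0,0]]]'; python3 - <<'E'
from h import *
st()
o=bot.get_obs(); p,d=bot.camera("wrist");cv2.imwrite("pics/w2.png",p)
st()
p,d=bot.camera("scene");cv2.imwrite("pics/s2.png",cv2.resize(p[170:330,200:420],None,fx=3.5,fy=3.5))
E
```

```text
clock: 4.25
position: [0.4568, 0.1726, 0.1143]
orientation: [-0.397, 0.586, -0.396, -0.585]
wrist_force: [1.0, -0.4, -0.3]
opening: 0.0038
clock: 4.62
position: [0.4556, 0.1722, 0.0545]
orientation: [0.396, -0.585, 0.397, 0.586]
wrist_force: [0.5, 0.6, 1.2]
opening: 0.004
t 4.625 cas mm [-106.    -1.3] z 54.5 zyaw 111.81 F along,lat,z 0.7 0.4 1.22 tilt [-1.e+00  3.e-03  1.e-04]
t 4.675 cas mm [-105.2   -1.3] z 55.5 zyaw 111.82 F along,lat,z -0.51 0.22 -0.06 tilt [-1.      0.0011  0.    ]
```

View pics/w2.png

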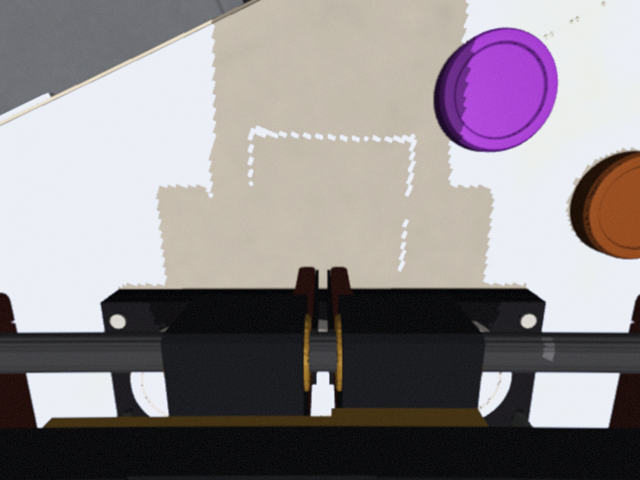

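View pics/s2.png

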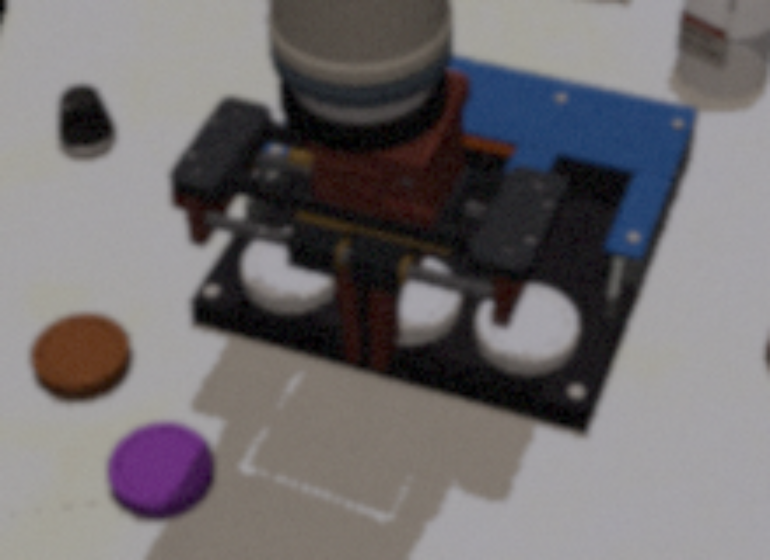

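The fingers (column 323) are centred on the deck, midway between the screws at 118 and 529. Now I go down and push the middle puck.

```bash
python3 -m inch '[[[0.4,1.0,0,0,0],[0.4,0,0,0,0]]]'; python3 -c "from h import *;st()"; python3 -m inch '[[[0.4,0,-0.6,0,0],[0.4,0,-0.6,0,0],[0.4,0,-0.6,0,0],[0.4,0,-0.6,0,0],[0.4,0,-0.6,0,0]]]';python3 -c "from h import *;st()";  python3 -m inch '[[[0.4,0,-0.6,0,0],[0.4,0,-0.6,0,0],[0.4,0,-0.6,0,0],[0.4,0,-0.6,0,0],[0.4,0,-0.6,0,0]]]';python3 -c "
from h import *
st()
p,d=bot.camera('scene');cv2.imwrite('pics/s3.png',cv2.resize(p[170:330,200:420],None,fx=3.5,fy=3.5))"
```

```text
clock: 4.97
position: [0.4565, 0.1726, 0.0458]
orientation: [-0.396, 0.586, -0.396, -0.586]
wrist_force: [0.8, -0.6, 0.3]
opening: 0.0038
t 4.975 cas mm [-105.    -1.3] z 45.8 zyaw 111.85 F along,lat,z 0.55 -0.9 0.34 tilt [-1.e+00 -3.e-04  0.e+00]
clock: 5.6
position: [0.4847, 0.1839, 0.0457]
orientation: [0.396, -0.586, 0.396, 0.586]
wrist_force: [-1.4, -0.7, 0.5]
opening: 0.004
t 5.6 cas mm [-74.7  -1.3] z 45.7 zyaw 111.86 F along,lat,z -1.59 -0.15 0.55 tilt [-1.e+00  2.e-04 -0.e+00]
clock: 6.22
position: [0.5126, 0.195, 0.0457]
orientation: [-0.396, 0.586, -0.396, -0.586]
wrist_force: [-0.8, -0.5, 0.6]
opening: 0.0043
t 6.225 cas mm [-44.7  -1.3] z 45.7 zyaw 111.85 F along,lat,z -0.95 -0.15 0.6 tilt [-1. -0.  0.]
```

View pics/s3.png

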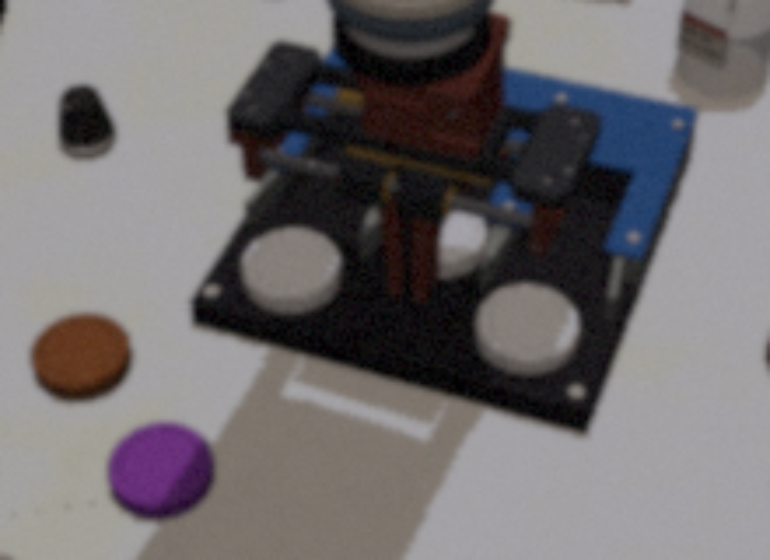

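The middle puck is between the noses and the loupe is untouched. I continue to just short of the earliest possible buffer contact (tool at about +5 mm).

```bash
for i in 1; do python3 -m inch '[[[0.4,0,-0.4,0,0],[0.4,0,-0.4,0,0],[0.4,0,-0.4,0,0],[0.4,0,-0.4,0,0],[0.4,0,-0.4,0,0]]]' >/dev/null;done;python3 -c "from h import *;st()";  python3 -m inch '[[[0.4,0,-0.4,0,0],[0.4,0,-0.4,0,0],[0.4,0,-0.4,0,0],[0.4,0,-0.4,0,0],[0.4,0,-0.4,0,0]]]'>/dev/null;python3 -c "from h import *;st()";  python3 -m inch '[[[0.4,0,-0.1,0,0],[0.4,0,-0.1,0,0],[0.4,0,-0.1,0,0],[0.4,0,0,0,0]]]'>/dev/null;python3 -c "from h import *;st()"
```

```text
t 6.9 cas mm [-24.8  -1.3] z 45.7 zyaw 111.85 F along,lat,z -0.33 0.04 -0.01 tilt [-1. -0.  0.]
t 7.525 cas mm [-4.7 -1.4] z 45.7 zyaw 111.85 F along,lat,z -0.69 -1.12 0.27 tilt [-1.e+00 -1.e-04 -0.e+00]
t 8.025 cas mm [-2.  -1.3] z 45.7 zyaw 111.86 F along,lat,z -0.01 -0.52 0.28 tilt [-1.e+00 -2.e-04 -0.e+00]
```

```bash
python3 -m inch '[[[0.4,0,-0.1,0,0],[0.4,0,-0.1,0,0]]]'|grep force;python3 -m inch '[[[0.4,0,-0.1,0,0],[0.4,0,-0.1,0,0]]]'|grep force;python3 -c "from h import *;st()"
```

```text
wrist_force: [-0.4, 0.4, -0.3]
wrist_force: [-0.0, 1.0, 0.4]
t 8.525 cas mm [ 2.  -1.3] z 45.6 zyaw 111.86 F along,lat,z 0.36 0.92 0.41 tilt [-1.  0. -0.]
```

```bash
python3 -m inch '[[[0.4,0,-0.1,0,0],[0.4,0,-0.1,0,0]]]'|grep force;python3 -m inch '[[[0.4,0,-0.1,0,0],[0.4,0,-0.1,0,0]]]'|grep force;python3 -c "from h import *;st()"
```

```text
wrist_force: [-0.7, -0.5, 0.5]
wrist_force: [0.1, -0.2, 0.3]
t 9.025 cas mm [ 6.  -1.3] z 45.7 zyaw 111.85 F along,lat,z 0.04 -0.28 0.26 tilt [-1. -0.  0.]
```

```bash
python3 -m inch '[[[0.4,0,-0.1,0,0],[0.4,0,-0.1,0,0]]]'|grep force;python3 -m inch '[[[0.4,0,-0.1,0,0]]]'|grep force;python3 -c "
from h import *
st()
p,d=bot.camera('scene');cv2.imwrite('pics/s4.png',cv2.resize(p[170:330,200:420],None,fx=3.5,fy=3.5))"
```

```text
wrist_force: [0.7, -0.1, 0.3]
wrist_force: [-0.7, 0.1, -1.2]
t 9.4 cas mm [ 9.  -1.3] z 45.7 zyaw 111.85 F along,lat,z -0.63 0.38 -1.2 tilt [-1.  0.  0.]
```

View pics/s4.png

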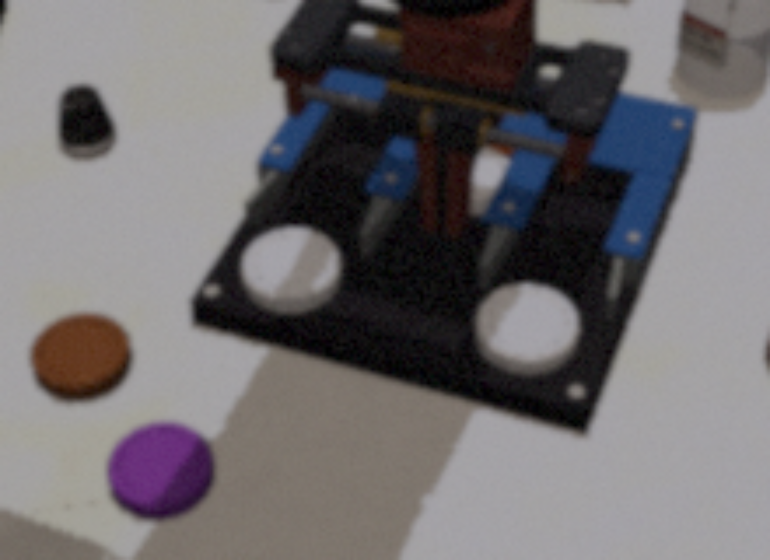

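```bash
python3 -m inch '[[[0.4,0,-0.1,0,0],[0.4,0,-0.1,0,0]]]'|grep force;python3 -m inch '[[[0.4,0,-0.1,0,0],[0.4,0,0,0,0]]]'|grep force;python3 -c "from h import *;st()"
```

```text
wrist_force: [0.5, -0.4, 0.6]
wrist_force: [0.7, 0.5, 0.3]
t 9.95 cas mm [12.1 -1.3] z 45.7 zyaw 111.85 F along,lat,z 0.84 0.19 0.29 tilt [-1.e+00 -1.e-04  0.e+00]
```

```bash
python3 -m inch '[[[0.4,0,-0.1,0,0],[0.4,0,-0.1,0,0]]]'|grep force;python3 -m inch '[[[0.4,0,-0.1,0,0]]]'|grep force;python3 -c "from h import *;st()"
```

```text
wrist_force: [-0.1, -0.6, 0.4]
wrist_force: [-0.5, 0.5, -0.5]
t 10.325 cas mm [15.  -1.3] z 45.7 zyaw 111.86 F along,lat,z -0.26 0.64 -0.49 tilt [-1.e+00 -1.e-04 -0.e+00]
```

```bash
python3 -m inch '[[[0.4,0,-0.1,0,0],[0.4,0,-0.1,0,0]]]'|grep force;python3 -m inch '[[[0.4,0,-0.1,0,0],[0.4,0,0,0,0]]]'|grep force;python3 -c "from h import *;st()"
```

```text
wrist_force: [-0.5, 0.3, -0.5]
wrist_force: [-0.8, 0.8, 0.4]
t 10.825 cas mm [18.1 -1.3] z 45.7 zyaw 111.86 F along,lat,z -0.41 1.08 0.39 tilt [-1.e+00 -2.e-04 -0.e+00]
```

```bash
python3 -m inch '[[[0.4,0,-0.1,0,0],[0.4,0,-0.1,0,0]]]'|grep force;python3 -c "from h import *;st()"
```

```text
wrist_force: [-1.1, 0.3, 0.6]
t 11.075 cas mm [19.8 -1.3] z 45.6 zyaw 111.86 F along,lat,z -0.94 0.66 0.6 tilt [-1.e+00  4.e-04  0.e+00]
```

```bash
python3 -m inch '[[[0.4,0,-0.1,0,0],[0.4,0,0,0,0]]]'|grep force;python3 -c "from h import *;st()"
```

```text
wrist_force: [-2.8, -1.1, 1.1]
t 11.325 cas mm [20.5 -1.3] z 45.6 zyaw 111.86 F along,lat,z -2.98 0.05 1.12 tilt [-1.e+00  1.e-03  1.e-04]
```

```bash
python3 -m inch '[[[0.4,0,-0.1,0,0],[0.4,0,0,0,0]]]'|grep force;python3 -c "
from h import *
st()
p,d=bot.camera('scene');cv2.imwrite('pics/s5.png',cv2.resize(p[170:330,200:420],None,fx=3.5,fy=3.5))
p,d=bot.camera('side');cv2.imwrite('pics/d5.png',cv2.resize(p[220:320,200:360],None,fx=5,fy=5))
st()"
```

```text
wrist_force: [-5.0, -2.7, 3.8]
t 11.575 cas mm [21.3 -1.3] z 45.6 zyaw 111.86 F along,lat,z -5.64 -0.61 3.77 tilt [-1.0e+00  1.3e-03  1.0e-04]
t 11.675 cas mm [21.4 -1.3] z 45.5 zyaw 111.86 F along,lat,z -5.46 1.21 3.11 tilt [-1.0e+00  1.2e-03  1.0e-04]
```

View pics/s5.png

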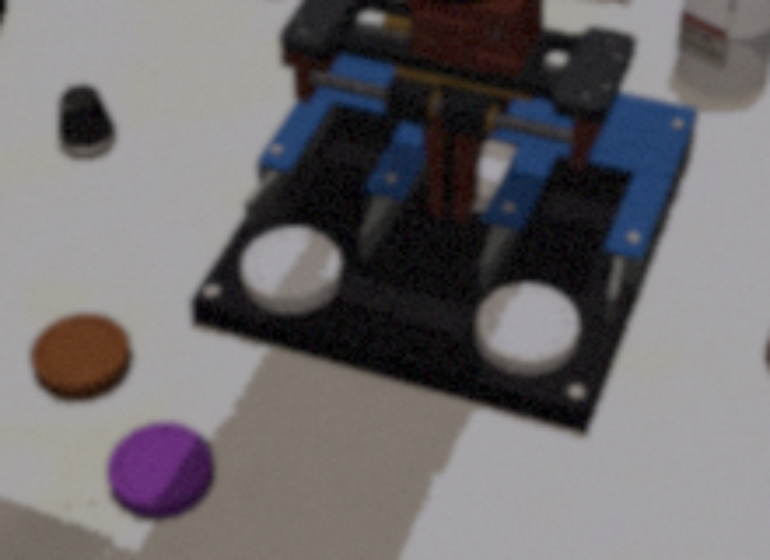

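View pics/d5.png

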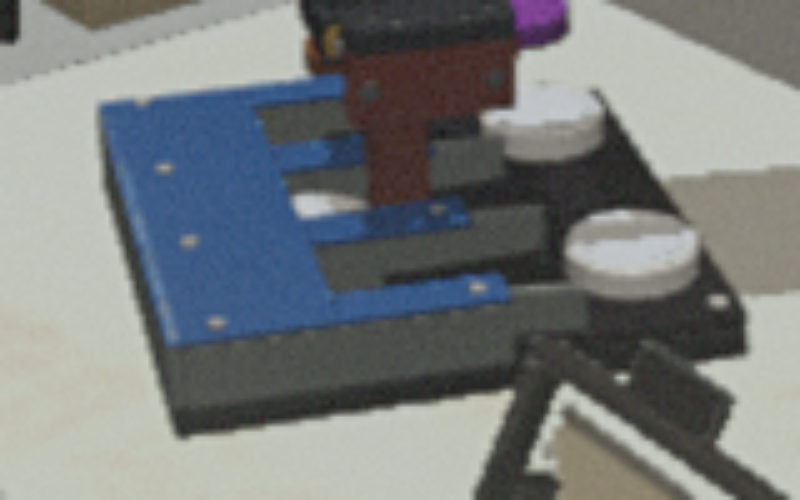

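The side view shows the fingers in the middle slot with white puck visible at (330,203) of the crop. Force rose to 5.6 N, but with an upward part, so I check the puck's height by depth.

```bash
cat >> h.py <<'E'
def tops(c,lat,obs=None,xr=(-95,70)):
    p,d=bot.camera(c); P,T=Twc(c,obs)
    jj,ii=np.mgrid[0:480,0:640]
    u=cv2.undistortPoints(np.stack([ii.ravel(),jj.ravel()],1).astype(float)[:,None],P["intrinsics"],P["dist"])[:,0]
    D=d.ravel(); X=np.stack([u[:,0]*D,-u[:,1]*D,-D],1)@T[:3,:3].T+T[:3,3]
    cx=(X[:,:2]@U-U0)*1000; cy=(X[:,:2]@V-V0)*1000; pp=p.reshape(-1,3).astype(int)
    w=(pp.min(1)>85)&(pp.max(1)-pp.min(1)<45)&(D>0)&(abs(cy-lat)<30)&(cx>xr[0])&(cx<xr[1])&(X[:,2]>.012)&(X[:,2]<.04)
    print(c,lat,"n",w.sum(),"x",np.percentile(cx[w],[0,5,50,95,100]).round(0),"y",np.percentile(cy[w],[5,50,95]).round(0),"z",np.percentile(X[w,2]*1000,[5,25,50,75,95]).round(1))
    if w.sum()>20:
        A=np.c_[cx[w],cy[w],np.ones(w.sum())]; s=np.linalg.lstsq(A,X[w,2]*1000,rcond=None)[0]; print("  slope x,y",s[:2].round(3))
E
python3 - <<'E'
from h import *
for c in("scene","side"):
    tops(c,0); tops(c,70); tops(c,-70)
E
```

```text
scene 0 n 79 x [34. 36. 54. 68. 70.] y [-18. -13.  -6.] z [26.6 28.  28.7 29.7 30.8]
  slope x,y [0.002 0.036]
scene 70 n 493 x [-87. -83. -61. -38. -26.] y [44. 66. 88.] z [30.7 34.7 35.9 36.9 38.5]
  slope x,y [ 0.011 -0.052]
scene -70 n 555 x [-84. -81. -59. -35. -17.] y [-91. -70. -48.] z [31.6 34.9 35.9 36.8 38.3]
  slope x,y [0.017 0.007]
side 0 n 56 x [-94. -61.  50.  61.  62.] y [-27. -18.  -4.] z [21.3 26.3 27.4 28.5 29.7]
  slope x,y [0.048 0.007]
side 70 n 402 x [-94. -81. -58. -36.  -4.] y [45. 75. 92.] z [22.8 30.2 33.9 35.1 36.5]
  slope x,y [ 0.026 -0.127]
side -70 n 284 x [-95. -79. -58. -35. -31.] y [-88. -59. -43.] z [22.2 29.7 33.6 35.  36.8]
  slope x,y [ 0.069 -0.115]
```

The middle puck's top is 7 mm below the deck pucks and level, so it has dropped in flat. I back off and go to the right lane.

```bash
python3 -m inch '[[[0.4,0,0.6,0,0],[0.4,-3.5,0,0,0],[0.4,0,4.0,-2.33,0],[0.4,0,4.0,-2.33,0],[0.4,0,4.0,-2.34,0]]]'; python3 -m inch '[[[0.4,0,0,0,0],[0.4,2.0,0,0,0],[0.4,0,0,0,0]]]'>/dev/null; python3 - <<'E'
from h import *
st()
o=bot.get_obs(); p,d=bot.camera("wrist");cv2.imwrite("pics/w3.png",p)
tops("scene",0); tops("side",0)
p,d=bot.camera("scene");cv2.imwrite("pics/s6.png",cv2.resize(p[170:330,200:420],None,fx=3.5,fy=3.5))
E
```

```text
clock: 12.6
position: [0.484, 0.1073, 0.0812]
orientation: [-0.397, 0.587, -0.395, -0.585]
wrist_force: [0.1, 0.5, -0.3]
opening: 0.0038
t 12.975 cas mm [-103.1  -71.2] z 60.2 zyaw 111.86 F along,lat,z 0.36 0.37 0.45 tilt [-1.e+00 -7.e-04 -1.e-04]Traceback (most recent call last):
  File "<stdin>", line 4, in <module>
  File "h.py", line 34, in tops
    print(c,lat,"n",w.sum(),"x",np.percentile(cx[w],[0,5,50,95,100]).round(0),"y",np.percentile(cy[w],[5,50,95]).round(0),"z",np.percentile(X[w,2]*1000,[5,25,50,75,95]).round(1))
                                ~~~~~~~~~~~~~^^^^^^^^^^^^^^^^^^^^^^^
    return _quantile_unchecked(
        a, q, axis, out, overwrite_input, method, keepdims, weights)
    return _ureduce(a,
                    func=_quantile_ureduce_func,
    ...<5 lines>...
                    overwrite_input=overwrite_input,
                    method=method)
    r = func(a, **kwargs)
    result = _quantile(arr,
                       quantiles=q,
    ...<2 lines>...
                       out=out,
                       weights=wgt)
    slices_having_nans = np.isnan(arr[-1, ...])
                                  ~~~^^^^^^^^^
IndexError: index -1 is out of bounds for axis 0 with size 0
```

View pics/w3.png

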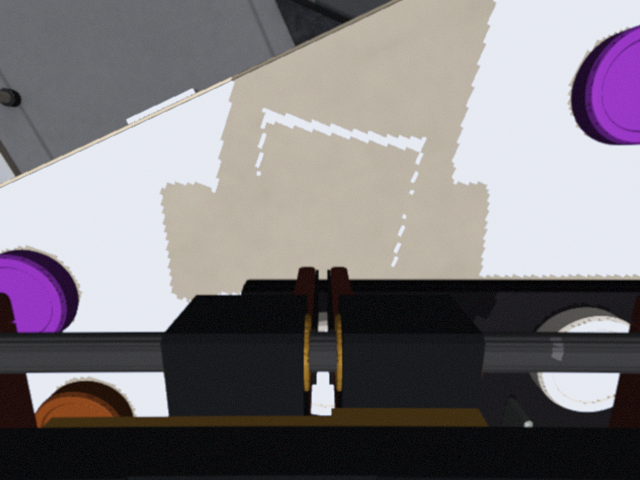

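The wrist view shows the fingers (column 323) behind the right puck, seen between them, with the left puck undisturbed at (590,360). The middle puck is hidden by the gripper. Down and push.

```bash
python3 -m inch '[[[0.4,1.45,0,0,0],[0.4,0,0,0,0]]]'>/dev/null; python3 -c "from h import *;st()"; python3 -m inch '[[[0.4,0,-0.6,0,0],[0.4,0,-0.6,0,0],[0.4,0,-0.6,0,0],[0.4,0,-0.6,0,0],[0.4,0,-0.6,0,0]]]'>/dev/null;python3 -c "from h import *;st()";  python3 -m inch '[[[0.4,0,-0.6,0,0],[0.4,0,-0.6,0,0],[0.4,0,-0.6,0,0],[0.4,0,-0.6,0,0],[0.4,0,-0.6,0,0]]]'>/dev/null;python3 -c "
from h import *
st()
p,d=bot.camera('scene');cv2.imwrite('pics/s7.png',cv2.resize(p[170:330,200:420],None,fx=3.5,fy=3.5))"
```

```text
t 13.325 cas mm [-104.5  -71.1] z 45.3 zyaw 111.87 F along,lat,z -0.23 -0.44 0.99 tilt [-1.0e+00  1.4e-03  3.0e-04]
t 13.95 cas mm [-73.7 -71.3] z 46.2 zyaw 111.86 F along,lat,z -0.18 -0.16 0.21 tilt [-1.e+00  1.e-04  0.e+00]
t 14.575 cas mm [-43.7 -71.3] z 46.1 zyaw 111.86 F along,lat,z 0.26 -0.3 -1.17 tilt [-1.  0. -0.]
```

View pics/s7.png

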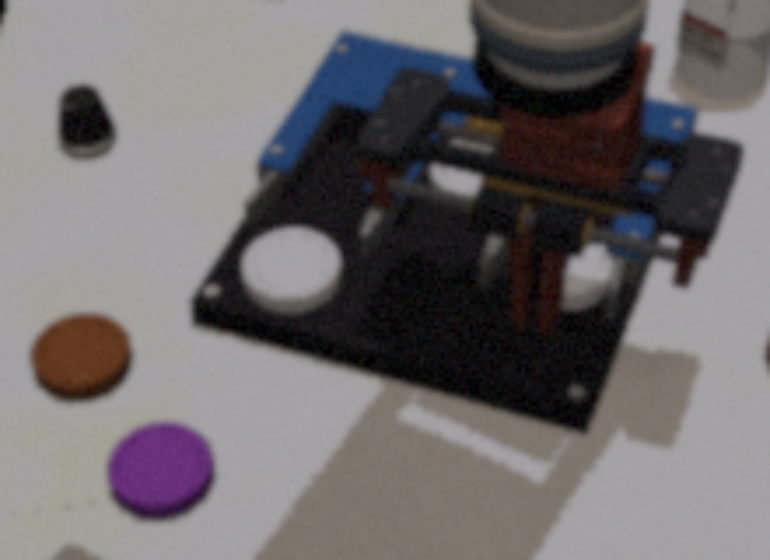

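The right puck is entering its lane straight, and the middle puck is under the cover. I lower 0.5 mm and continue.

```bash
python3 -m inch '[[[0.4,0.05,-0.4,0,0],[0.4,0,-0.4,0,0],[0.4,0,-0.4,0,0],[0.4,0,-0.4,0,0],[0.4,0,-0.4,0,0]]]' >/dev/null;python3 -c "from h import *;st()";  python3 -m inch '[[[0.4,0,-0.4,0,0],[0.4,0,-0.4,0,0],[0.4,0,-0.4,0,0],[0.4,0,-0.4,0,0],[0.4,0,-0.4,0,0]]]'>/dev/null;python3 -c "from h import *;st()";  python3 -m inch '[[[0.4,0,-0.15,0,0],[0.4,0,-0.15,0,0],[0.4,0,-0.1,0,0],[0.4,0,-0.1,0,0],[0.4,0,0,0,0]]]'>/dev/null;python3 -c "from h import *;st()"
```

```text
t 15.25 cas mm [-23.7 -71.4] z 45.7 zyaw 111.86 F along,lat,z -0.98 -0.04 -0.1 tilt [-1.e+00 -3.e-04 -1.e-04]
t 15.875 cas mm [ -3.8 -71.3] z 45.7 zyaw 111.86 F along,lat,z -0.54 -0.43 0.11 tilt [-1. -0. -0.]
t 16.5 cas mm [  1.  -71.3] z 45.7 zyaw 111.86 F along,lat,z -0.85 0.54 -0.76 tilt [-1.e+00 -1.e-04 -0.e+00]
```

```bash
python3 -m inch '[[[0.4,0,-0.1,0,0],[0.4,0,-0.1,0,0],[0.4,0,-0.1,0,0]]]'|grep force;python3 -c "from h import *;st()"
```

```text
wrist_force: [0.8, -0.9, 0.6]
t 16.875 cas mm [  4.  -71.3] z 45.7 zyaw 111.86 F along,lat,z 0.42 -1.09 0.64 tilt [-1.e+00  1.e-04 -0.e+00]
```

```bash
python3 -m inch '[[[0.4,0,-0.1,0,0],[0.4,0,-0.1,0,0]]]'|grep force;python3 -c "from h import *;st()"
```

```text
wrist_force: [-1.0, -0.1, 0.6]
t 17.125 cas mm [  6.  -71.3] z 45.7 zyaw 111.85 F along,lat,z -0.93 0.24 0.61 tilt [-1. -0. -0.]
```

```bash
python3 -m inch '[[[0.4,0,-0.1,0,0],[0.4,0,-0.1,0,0]]]'|grep force;python3 -c "from h import *;st()"
```

```text
wrist_force: [-0.9, -0.2, 1.2]
t 17.375 cas mm [  8.  -71.3] z 45.7 zyaw 111.85 F along,lat,z -0.93 0.16 1.24 tilt [-1.e+00  1.e-04  0.e+00]
```

```bash
python3 -m inch '[[[0.4,0,-0.1,0,0],[0.4,0,0,0,0]]]'|grep force;python3 -c "from h import *;st()"
```

```text
wrist_force: [-0.2, -0.4, -0.3]
t 17.625 cas mm [  9.2 -71.3] z 45.7 zyaw 111.86 F along,lat,z -0.3 -0.33 -0.34 tilt [-1.e+00 -4.e-04 -1.e-04]
```

```bash
python3 -m inch '[[[0.4,0,-0.1,0,0],[0.4,0,0,0,0]]]'|grep force;python3 -c "from h import *;st()"
```

```text
wrist_force: [0.0, -0.1, -0.5]
t 17.875 cas mm [ 10.1 -71.3] z 45.7 zyaw 111.86 F along,lat,z 0.0 -0.08 -0.46 tilt [-1.e+00 -1.e-04 -0.e+00]
```

```bash
python3 -m inch '[[[0.4,0,-0.1,0,0],[0.4,0,-0.1,0,0]]]'|grep force;python3 -c "from h import *;st()"
```

```text
wrist_force: [-1.0, 0.6, -0.6]
t 18.125 cas mm [ 12.  -71.3] z 45.7 zyaw 111.86 F along,lat,z -0.71 0.92 -0.6 tilt [-1.e+00  1.e-04  0.e+00]
```

```bash
python3 -m inch '[[[0.4,0,-0.1,0,0],[0.4,0,-0.1,0,0]]]'|grep force;python3 -c "from h import *;st()"
```

```text
wrist_force: [-0.4, -0.2, -0.7]
t 18.375 cas mm [ 14.  -71.3] z 45.7 zyaw 111.86 F along,lat,z -0.41 -0.0 -0.68 tilt [-1.e+00 -1.e-04 -0.e+00]
```

```bash
python3 -m inch '[[[0.4,0,-0.1,0,0],[0.4,0,-0.1,0,0]]]'|grep force;python3 -c "from h import *;st()"
```

```text
wrist_force: [-0.2, -0.2, -1.5]
t 18.625 cas mm [ 16.  -71.3] z 45.7 zyaw 111.85 F along,lat,z -0.21 -0.08 -1.5 tilt [-1.  0.  0.]
```

```bash
python3 -m inch '[[[0.4,0,-0.1,0,0],[0.4,0,-0.1,0,0]]]'|grep force;python3 -c "from h import *;st()"
```

```text
wrist_force: [0.4, 0.0, -0.4]
t 18.875 cas mm [ 18.  -71.3] z 45.7 zyaw 111.86 F along,lat,z 0.39 -0.14 -0.37 tilt [-1.e+00 -1.e-04 -0.e+00]
```

```bash
python3 -m inch '[[[0.4,0,-0.1,0,0],[0.4,0,-0.1,0,0]]]'|grep force;python3 -c "from h import *;st()"
```

```text
wrist_force: [-0.4, 0.1, 0.9]
t 19.125 cas mm [ 20.  -71.3] z 45.7 zyaw 111.86 F along,lat,z -0.36 0.25 0.88 tilt [-1. -0. -0.]
```

```bash
python3 -m inch '[[[0.4,0,-0.1,0,0],[0.4,0,-0.1,0,0]]]'|grep force;python3 -c "
from h import *
st()
try: tops('scene',-70);tops('side',-70)
except Exception as e: print(e)"
```

```text
wrist_force: [-0.8, -0.2, 0.2]
t 19.375 cas mm [ 22.  -71.3] z 45.7 zyaw 111.86 F along,lat,z -0.8 0.15 0.17 tilt [-1.  0. -0.]
scene -70 n 75 x [35. 37. 52. 68. 70.] y [-91. -85. -78.] z [29.2 31.8 32.9 34.4 36.3]
  slope x,y [-0.054 -0.026]
side -70 n 75 x [-94.  -1.  49.  61.  63.] y [-98. -84. -70.] z [27.2 30.6 32.4 33.9 36.2]
  slope x,y [0.061 0.118]
```

```bash
python3 -m inch '[[[0.4,0,-0.1,0,0],[0.4,0,-0.1,0,0]]]'|grep force;python3 -c "from h import *;st()"
```

```text
wrist_force: [-0.7, 0.2, 0.4]
t 19.725 cas mm [ 24.  -71.3] z 45.7 zyaw 111.86 F along,lat,z -0.59 0.43 0.43 tilt [-1.  0. -0.]
```

```bash
python3 -m inch '[[[0.4,0,-0.1,0,0],[0.4,0,0,0,0]]]'|grep force;python3 -c "from h import *;st()"
```

```text
wrist_force: [0.7, 0.3, 0.2]
t 19.975 cas mm [ 25.1 -71.4] z 45.7 zyaw 111.86 F along,lat,z 0.77 -0.01 0.19 tilt [-1.e+00 -3.e-04 -1.e-04]
```

```bash
python3 -m inch '[[[0.4,0,-0.1,0,0],[0.4,0,0,0,0]]]'|grep force;python3 -c "
from h import *
st()
try: tops('scene',-70);tops('side',-70)
except Exception as e: print(e)"
```

```text
wrist_force: [0.2, 0.7, 1.0]
t 20.225 cas mm [ 26.  -71.3] z 45.7 zyaw 111.85 F along,lat,z 0.42 0.54 1.01 tilt [-1.  0. -0.]
scene -70 n 73 x [35. 39. 54. 67. 69.] y [-90. -84. -78.] z [25.2 27.7 28.8 30.  31.3]
  slope x,y [-0.038  0.014]
side -70 n 37 x [-94. -93.  52.  61.  62.] y [-97. -88. -79.] z [22.  26.7 28.  29.3 30.3]
  slope x,y [0.047 0.078]
```

The right puck has dropped in (its top is now level with the middle puck's reading). One or two more mm to feel the buffer.

```bash
python3 -m inch '[[[0.4,0,-0.1,0,0],[0.4,0,0,0,0]]]'|grep force;python3 -c "from h import *;st()"
```

```text
wrist_force: [-0.7, 0.5, 0.2]
t 20.575 cas mm [ 27.  -71.3] z 45.7 zyaw 111.86 F along,lat,z -0.5 0.77 0.24 tilt [-1.e+00 -1.e-04 -0.e+00]
```

```bash
python3 -m inch '[[[0.4,0,-0.1,0,0],[0.4,0,0,0,0]]]'|grep force;python3 -c "from h import *;st()"
```

```text
wrist_force: [-0.3, -0.8, -0.1]
t 20.825 cas mm [ 28.1 -71.3] z 45.7 zyaw 111.86 F along,lat,z -0.53 -0.62 -0.15 tilt [-1.e+00 -1.e-04 -0.e+00]
```

```bash
python3 -m inch '[[[0.4,0,-0.1,0,0],[0.4,0,0,0,0]]]'|grep force;python3 -c "from h import *;st()"
```

```text
wrist_force: [0.9, 0.8, 0.3]
t 21.075 cas mm [ 29.1 -71.3] z 45.7 zyaw 111.86 F along,lat,z 1.15 0.37 0.27 tilt [-1.e+00 -2.e-04 -0.e+00]
```

```bash
python3 -m inch '[[[0.4,0,-0.05,0,0],[0.4,0,0,0,0]]]'|grep force;python3 -c "
from h import *
st()
tops('scene',-70);tops('side',-70)"
```

```text
wrist_force: [-0.5, -0.7, 0.2]
t 21.325 cas mm [ 29.4 -71.3] z 45.7 zyaw 111.86 F along,lat,z -0.69 -0.45 0.22 tilt [-1.e+00  2.e-04  0.e+00]
scene -70 n 60 x [41. 42. 56. 68. 69.] y [-90. -85. -79.] z [25.1 27.8 28.9 30.2 31.2]
  slope x,y [-0.023 -0.072]
side -70 n 33 x [-94. -93.  53.  61.  62.] y [-97. -89. -81.] z [22.1 26.4 27.9 29.  29.9]
  slope x,y [ 0.042 -0.002]
```

```bash
python3 -m inch '[[[0.4,0,-0.1,0,0],[0.4,0,0,0,0]]]'|grep force;python3 -c "from h import *;st()"
```

```text
wrist_force: [-2.3, -0.3, 1.7]
t 21.675 cas mm [ 30.1 -71.3] z 45.6 zyaw 111.86 F along,lat,z -2.23 0.6 1.74 tilt [-1.e+00  8.e-04  1.e-04]
```

```bash
python3 -m inch '[[[0.4,0,-0.05,0,0],[0.4,0,0,0,0]]]'|grep force;python3 -c "from h import *;st()"
```

```text
wrist_force: [-3.7, -0.7, 2.4]
t 21.925 cas mm [ 30.5 -71.3] z 45.6 zyaw 111.86 F along,lat,z -3.72 0.71 2.41 tilt [-1.e+00  1.e-03  1.e-04]
```

Buffer felt at 3.7 N. I withdraw and go to the left lane.

```bash
python3 -m inch '[[[0.4,0,0.6,0,0],[0.4,-3.5,0,0,0],[0.4,0,3.2,3.5,0],[0.4,0,3.3,3.5,0],[0.4,0,3.3,3.5,0]]]'>/dev/null; python3 -m inch '[[[0.4,0,3.3,3.5,0],[0.4,0,0,0,0],[0.4,2.0,0,0,0],[0.4,0,0,0,0]]]'>/dev/null; python3 - <<'E'
from h import *
st()
p,d=bot.camera("wrist");cv2.imwrite("pics/w4.png",p)
st()
p,d=bot.camera("scene");cv2.imwrite("pics/s8.png",cv2.resize(p[170:330,200:420],None,fx=3.5,fy=3.5))
E
```

```text
t 23.05 cas mm [-105.6   68.3] z 60.1 zyaw 111.84 F along,lat,z -0.09 0.41 -0.25 tilt [-1.e+00  2.e-04 -1.e-04]
t 23.1 cas mm [-105.4   68.2] z 60.6 zyaw 111.83 F along,lat,z 0.23 -0.12 -0.06 tilt [-1.e+00 -2.e-04 -0.e+00]
```

View pics/w4.png

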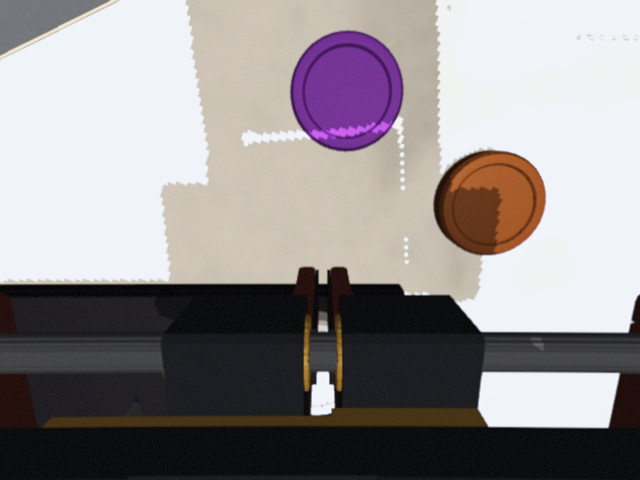

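View pics/s8.png

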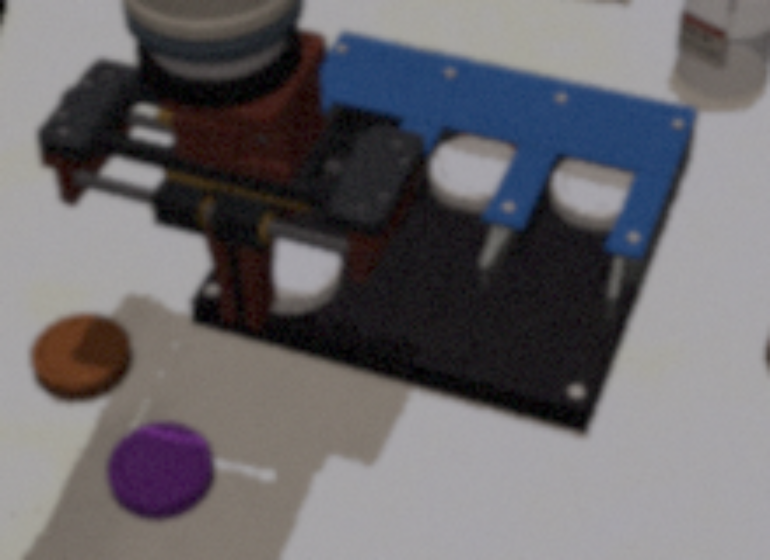

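The middle and right pucks lie under the cover in their lanes. The fingers stand behind the left puck, and the purple and brown look-alikes are clear. Push the left one.

```bash
python3 -m inch '[[[0.4,1.5,0,0,0],[0.4,0,0,0,0]]]'>/dev/null; python3 -c "from h import *;st()"; python3 -m inch '[[[0.4,0,-0.6,0,0],[0.4,0,-0.6,0,0],[0.4,0,-0.6,0,0],[0.4,0,-0.6,0,0],[0.4,0,-0.6,0,0]]]'>/dev/null;python3 -c "from h import *;st()";  python3 -m inch '[[[0.4,0,-0.6,0,0],[0.4,0,-0.6,0,0],[0.4,0,-0.6,0,0],[0.4,0,-0.6,0,0],[0.4,0,-0.6,0,0]]]'>/dev/null;python3 -c "
from h import *
st()
p,d=bot.camera('scene');cv2.imwrite('pics/s9.png',cv2.resize(p[170:330,200:420],None,fx=3.5,fy=3.5))"
```

```text
t 23.4 cas mm [-106.6   68.4] z 44.8 zyaw 111.84 F along,lat,z -1.28 0.13 0.23 tilt [-1.0e+00  1.6e-03 -2.0e-04]
t 24.025 cas mm [-75.7  68.7] z 45.7 zyaw 111.86 F along,lat,z -1.38 -0.21 1.16 tilt [-1.e+00  1.e-04 -0.e+00]
t 24.65 cas mm [-45.6  68.7] z 45.6 zyaw 111.86 F along,lat,z -0.69 0.41 0.68 tilt [-1. -0.  0.]
```

View pics/s9.png

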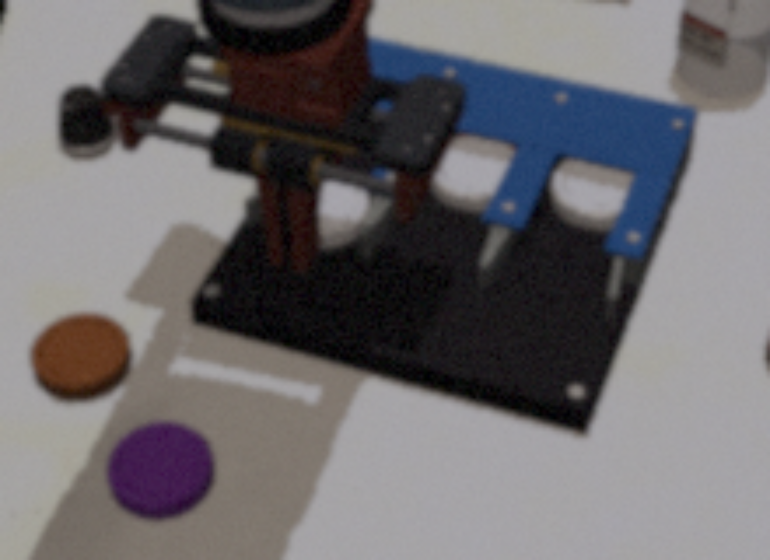

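The left puck is entering straight, and the loupe stands where it was.

```bash
python3 -m inch '[[[0.4,0,-0.4,0,0],[0.4,0,-0.4,0,0],[0.4,0,-0.4,0,0],[0.4,0,-0.4,0,0],[0.4,0,-0.4,0,0]]]' >/dev/null;python3 -c "from h import *;st()";  python3 -m inch '[[[0.4,0,-0.4,0,0],[0.4,0,-0.4,0,0],[0.4,0,-0.4,0,0],[0.4,0,-0.4,0,0],[0.4,0,-0.4,0,0]]]'>/dev/null;python3 -c "from h import *;st()";  python3 -m inch '[[[0.4,0,-0.15,0,0],[0.4,0,-0.15,0,0],[0.4,0,-0.15,0,0],[0.4,0,-0.15,0,0],[0.4,0,0,0,0]]]'>/dev/null;python3 -c "from h import *;st()"
```

```text
t 25.325 cas mm [-25.8  68.7] z 45.7 zyaw 111.86 F along,lat,z -0.28 0.88 -0.15 tilt [-1. -0.  0.]
t 25.95 cas mm [-5.8 68.7] z 45.7 zyaw 111.86 F along,lat,z -0.97 0.23 -0.44 tilt [-1.e+00 -1.e-04  0.e+00]
t 26.575 cas mm [ 0.1 68.7] z 45.7 zyaw 111.86 F along,lat,z 0.26 -0.08 0.44 tilt [-1.e+00 -2.e-04  0.e+00]
```

```bash
python3 -m inch '[[[0.4,0,-0.1,0,0],[0.4,0,-0.1,0,0],[0.4,0,-0.1,0,0]]]'|grep force;python3 -c "
from h import *
st()
tops('scene',70);tops('side',70)"
```

```text
wrist_force: [-0.4, -0.2, 0.8]
t 26.95 cas mm [ 2.9 68.7] z 45.7 zyaw 111.86 F along,lat,z -0.49 -0.05 0.81 tilt [-1.e+00  1.e-04 -0.e+00]
scene 70 n 143 x [15. 19. 45. 63. 66.] y [51. 59. 70.] z [33.1 34.5 35.3 36.2 37.8]
  slope x,y [ 0.    -0.057]
side 70 n 184 x [-85.  18.  39.  61.  64.] y [45. 60. 74.] z [32.3 33.7 34.4 35.2 36.5]
  slope x,y [ 0.012 -0.022]
```

```bash
python3 -m inch '[[[0.4,0,-0.1,0,0],[0.4,0,-0.1,0,0]]]'|grep force;python3 -c "from h import *;st()"
```

```text
wrist_force: [-0.5, 0.5, 0.4]
t 27.3 cas mm [ 4.9 68.7] z 45.7 zyaw 111.86 F along,lat,z -0.24 0.66 0.42 tilt [-1.e+00  1.e-04 -0.e+00]
```

```bash
python3 -m inch '[[[0.4,0,-0.1,0,0],[0.4,0,-0.1,0,0],[0.4,0,-0.1,0,0]]]'|grep force;python3 -c "
from h import *
st()
tops('side',70)"
```

```text
wrist_force: [-1.0, 0.2, 0.0]
t 27.675 cas mm [ 8.  68.7] z 45.7 zyaw 111.86 F along,lat,z -0.84 0.54 0.04 tilt [-1.e+00  1.e-04 -0.e+00]
side 70 n 166 x [-88.  23.  43.  62.  64.] y [46. 60. 75.] z [32.3 33.4 34.2 35.1 36.7]
  slope x,y [ 0.011 -0.022]
```

```bash
python3 -m inch '[[[0.4,0,-0.1,0,0],[0.4,0,-0.1,0,0],[0.4,0,-0.1,0,0]]]'|grep force;python3 -c "
from h import *
st()
tops('side',70)"
```

```text
wrist_force: [-0.7, -0.5, 1.2]
t 28.1 cas mm [11.  68.7] z 45.7 zyaw 111.86 F along,lat,z -0.82 -0.2 1.24 tilt [-1.  0. -0.]
side 70 n 157 x [-86.  25.  44.  62.  64.] y [45. 60. 74.] z [31.8 33.  34.1 35.3 36.3]
  slope x,y [ 0.014 -0.   ]
```

```bash
python3 -m inch '[[[0.4,0,-0.1,0,0],[0.4,0,-0.1,0,0],[0.4,0,-0.1,0,0]]]'|grep force;python3 -c "
from h import *
st()
tops('side',70)"
```

```text
wrist_force: [0.3, -0.1, 0.5]
t 28.525 cas mm [14.  68.7] z 45.6 zyaw 111.86 F along,lat,z 0.25 -0.19 0.47 tilt [-1.  0. -0.]
side 70 n 134 x [25. 30. 45. 61. 63.] y [44. 58. 74.] z [29.5 31.6 32.9 35.1 37.3]
  slope x,y [-0.172  0.031]
```

```bash
python3 -m inch '[[[0.4,0,-0.1,0,0],[0.4,0,-0.1,0,0]]]'|grep force;python3 -c "
from h import *
st()
tops('side',70)"
```

```text
wrist_force: [-0.4, -0.4, 0.7]
t 28.825 cas mm [16.  68.7] z 45.7 zyaw 111.86 F along,lat,z -0.55 -0.21 0.71 tilt [-1.  0. -0.]
side 70 n 122 x [27. 31. 47. 61. 63.] y [44. 58. 73.] z [29.7 31.5 32.7 34.1 36.8]
  slope x,y [-0.174  0.015]
```

The left puck is tilting forward over its step. Continue in small steps.

```bash
python3 -m inch '[[[0.4,0,-0.1,0,0],[0.4,0,-0.1,0,0]]]'|grep force;python3 -c "
from h import *
st()
tops('side',70)"
```

```text
wrist_force: [-0.7, -0.0, 0.5]
t 29.125 cas mm [18.  68.7] z 45.6 zyaw 111.86 F along,lat,z -0.62 0.24 0.51 tilt [-1.e+00  1.e-04 -0.e+00]
side 70 n 112 x [29. 33. 48. 61. 63.] y [46. 60. 73.] z [30.1 32.  33.  34.7 36.2]
  slope x,y [-0.151  0.018]
```

```bash
python3 -m inch '[[[0.4,0,-0.1,0,0],[0.4,0,-0.1,0,0]]]'|grep force;python3 -c "
from h import *
st()
tops('side',70)"
```

```text
wrist_force: [0.3, -0.5, -0.4]
t 29.425 cas mm [20.  68.7] z 45.7 zyaw 111.86 F along,lat,z 0.11 -0.56 -0.39 tilt [-1.  0. -0.]
side 70 n 106 x [-95.  34.  48.  62.  63.] y [45. 60. 74.] z [29.7 31.5 32.7 34.1 36.4]
  slope x,y [0.032 0.054]
```

```bash
python3 -m inch '[[[0.4,0,-0.1,0,0],[0.4,0,-0.1,0,0]]]'|grep force;python3 -c "
from h import *
st()
tops('side',70)"
```

```text
wrist_force: [-1.0, -0.7, -0.2]
t 29.725 cas mm [22.  68.7] z 45.7 zyaw 111.86 F along,lat,z -1.21 -0.24 -0.16 tilt [-1.  0. -0.]
side 70 n 101 x [-93.  35.  49.  62.  64.] y [45. 59. 74.] z [29.5 31.6 32.7 34.1 36.1]
  slope x,y [0.066 0.06 ]
```

```bash
python3 -m inch '[[[0.4,0,-0.1,0,0],[0.4,0,-0.1,0,0]]]'|grep force;python3 -c "
from h import *
st()
tops('side',70,None,(0,70))"
```

```text
wrist_force: [-0.1, -0.4, -0.6]
t 30.025 cas mm [24.  68.7] z 45.7 zyaw 111.86 F along,lat,z -0.27 -0.35 -0.64 tilt [-1. -0.  0.]
side 70 n 84 x [36. 39. 51. 61. 63.] y [47. 60. 71.] z [30.  31.4 32.6 33.7 35.9]
  slope x,y [-0.159  0.017]
```

```bash
python3 -m inch '[[[0.4,0,-0.1,0,0],[0.4,0,-0.1,0,0]]]'|grep force;python3 -c "
from h import *
st()
tops('side',70,None,(0,70))"
```

```text
wrist_force: [-0.1, 0.1, -0.7]
t 30.325 cas mm [26.  68.7] z 45.7 zyaw 111.85 F along,lat,z -0.1 0.12 -0.73 tilt [-1. -0.  0.]
side 70 n 74 x [38. 41. 52. 62. 63.] y [47. 58. 70.] z [29.4 31.  32.  33.  34.9]
  slope x,y [-0.145 -0.003]
```

```bash
python3 -m inch '[[[0.4,0,-0.1,0,0],[0.4,0,-0.1,0,0]]]'|grep force;python3 -c "
from h import *
st()
tops('side',70,None,(0,70))"
```

```text
wrist_force: [-0.7, -0.1, 0.4]
t 30.625 cas mm [27.9 68.7] z 45.7 zyaw 111.86 F along,lat,z -0.74 0.14 0.4 tilt [-1.e+00  2.e-04 -0.e+00]
side 70 n 44 x [41. 43. 53. 61. 62.] y [45. 55. 63.] z [23.9 27.2 28.3 29.1 30. ]
  slope x,y [0.005 0.11 ]
```

It dropped flat (z 28.3). I feel for the buffer in 1 mm steps.

```bash
python3 -m inch '[[[0.4,0,-0.1,0,0],[0.4,0,0,0,0]]]'|grep force;python3 -m inch '[[[0.4,0,-0.1,0,0],[0.4,0,0,0,0]]]'|grep force;python3 -c "from h import *;st()"
```

```text
wrist_force: [-0.1, -0.0, -1.5]
wrist_force: [-0.2, 0.5, -0.1]
t 31.175 cas mm [30.  68.7] z 45.7 zyaw 111.85 F along,lat,z -0.02 0.5 -0.1 tilt [-1.e+00 -1.e-04  0.e+00]
```

```bash
python3 -m inch '[[[0.4,0,-0.1,0,0],[0.4,0,0,0,0]]]'|grep force;python3 -c "from h import *;st()"
```

```text
wrist_force: [-0.2, -0.5, 0.5]
t 31.425 cas mm [30.9 68.7] z 45.6 zyaw 111.85 F along,lat,z -0.34 -0.39 0.51 tilt [-1.e+00  2.e-04  0.e+00]
```

```bash
python3 -m inch '[[[0.4,0,-0.1,0,0],[0.4,0,0,0,0]]]'|grep force;python3 -c "from h import *;st()"
```

```text
wrist_force: [-1.8, 0.3, 0.5]
t 31.675 cas mm [31.6 68.7] z 45.6 zyaw 111.86 F along,lat,z -1.58 0.92 0.51 tilt [-1.e+00  8.e-04 -0.e+00]
```

```bash
python3 -m inch '[[[0.4,0,-0.05,0,0],[0.4,0,0,0,0]]]'|grep force;python3 -c "
from h import *
st()
tops('side',70,None,(0,70))"
```

```text
wrist_force: [-4.4, 0.1, 2.0]
t 31.925 cas mm [32.  68.7] z 45.6 zyaw 111.86 F along,lat,z -4.07 1.73 2.0 tilt [-1.e+00  8.e-04 -0.e+00]
side 70 n 38 x [43. 45. 55. 61. 62.] y [44. 54. 61.] z [25.6 27.1 27.9 28.7 29.7]
  slope x,y [-0.065  0.005]
```

Buffer felt at 4 N. I back off, go up and clear, then check all three.

```bash
python3 -m inch '[[[0.4,0,0.6,0,0],[0.4,-4,0,0,0],[0.4,-5,0,-2,0],[0.4,-4,5.5,-2,0],[0.4,-4,4,-2,0]]]'>/dev/null; python3 -m inch '[[[0.4,-2,3,-0.8,0],[0.4,0,0,0,0],[0.4,0,0,0,0]]]'; python3 - <<'E'
from h import *
st()
o=bot.get_obs()
p,d=bot.camera("wrist");cv2.imwrite("pics/w5.png",p)
for c in("scene","side","wrist"):
    for l in(70,0,-70): tops(c,l,o,(0,75))
for c in("scene","wrist"):
    bot.camera(c)
    for r in bot.place_of("loupe_center",c)[:2]: print(c,round(r["confidence"],2),np.round(r["xy"]),atz(c,r["xy"],.018,o).round(3))
E
```

```text
clock: 32.98
position: [0.4678, 0.1819, 0.2309]
orientation: [-0.397, 0.586, -0.396, -0.585]
wrist_force: [0.3, -0.1, 0.7]
opening: 0.0042
t 32.975 cas mm [-91.1   3.1] z 230.9 zyaw 111.85 F along,lat,z 0.29 -0.19 0.71 tilt [-1.     -0.0016  0.    ]
scene 70 n 223 x [40. 43. 58. 73. 74.] y [55. 72. 91.] z [23.9 27.8 29.  29.8 31.3]
  slope x,y [ 0.035 -0.049]
scene 0 n 325 x [30. 31. 51. 73. 75.] y [-17.   1.  20.] z [24.5 27.5 28.7 29.8 31.2]
  slope x,y [ 0.024 -0.003]
scene -70 n 271 x [39. 41. 57. 73. 75.] y [-88. -71. -51.] z [24.3 27.5 28.6 29.6 31.1]
  slope x,y [ 0.034 -0.007]
side 70 n 41 x [43. 45. 54. 61. 62.] y [46. 55. 64.] z [25.7 27.2 28.2 29.2 29.9]
  slope x,y [-0.023  0.08 ]
side 0 n 59 x [31. 35. 50. 61. 63.] y [-29. -18.  -9.] z [26.  27.2 28.1 29.3 30.3]
  slope x,y [0.022 0.08 ]
side -70 n 32 x [38. 43. 54. 61. 63.] y [-99. -90. -81.] z [24.4 27.2 28.  28.7 30. ]
  slope x,y [0.124 0.12 ]Traceback (most recent call last):
  File "<stdin>", line 6, in <module>
  File "h.py", line 34, in tops
    print(c,lat,"n",w.sum(),"x",np.percentile(cx[w],[0,5,50,95,100]).round(0),"y",np.percentile(cy[w],[5,50,95]).round(0),"z",np.percentile(X[w,2]*1000,[5,25,50,75,95]).round(1))
                                ~~~~~~~~~~~~~^^^^^^^^^^^^^^^^^^^^^^^
    return _quantile_unchecked(
        a, q, axis, out, overwrite_input, method, keepdims, weights)
    return _ureduce(a,
                    func=_quantile_ureduce_func,
    ...<5 lines>...
                    overwrite_input=overwrite_input,
                    method=method)
    r = func(a, **kwargs)
    result = _quantile(arr,
                       quantiles=q,
    ...<2 lines>...
                       out=out,
                       weights=wgt)
    slices_having_nans = np.isnan(arr[-1, ...])
                                  ~~~^^^^^^^^^
IndexError: index -1 is out of bounds for axis 0 with size 0
```

View pics/w5.png

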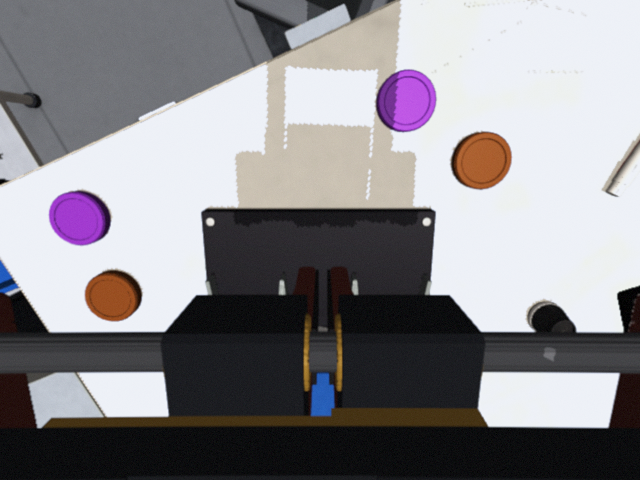

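The wrist view shows an empty deck and the loupe at (552,318) still standing. All three pucks are low and level by depth. A last look at the scene camera.

```bash
python3 - <<'E'
from h import *
p,d=bot.camera("scene");cv2.imwrite("pics/s10.png",cv2.resize(p[170:330,200:420],None,fx=3.5,fy=3.5,interpolation=cv2.INTER_CUBIC))
for r in bot.place_of("loupe_center","scene")[:2]: print(round(r["confidence"],2),np.round(r["xy"],1))
E
```

```text
0.84 [222.8 200.9]
0.72 [334.7 226.1]
```

View pics/s10.png

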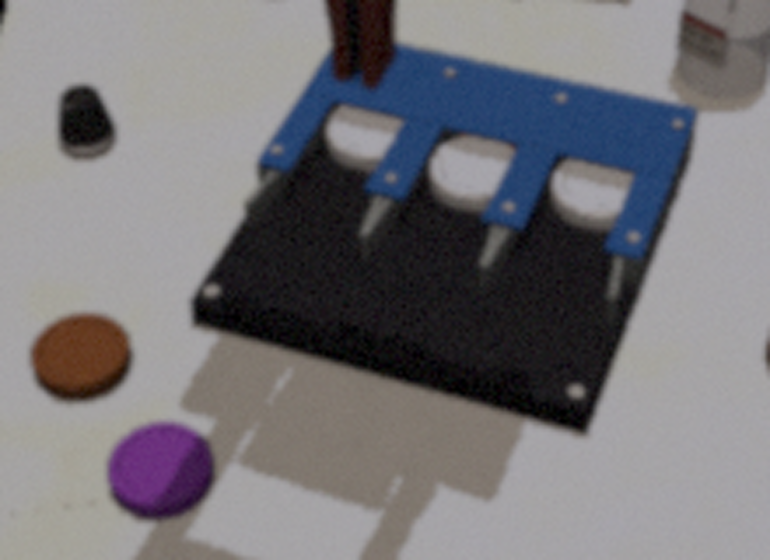

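All three pucks lie in their lanes under the cover, the loupe is unmoved and the arm is clear. Handing in.

```bash
python3 -c "
from cell import bot
print(bot.close_job()); print(bot.get_obs()['clock'])"
```

```text
the job is handed in; nothing more can be done
None
the job is handed in; nothing more can be done
```

I pushed all three pucks (middle, right, left) through their slots into their pockets. I stopped each push once the buffer pushed back, at about 5.6, 3.7 and 4.1 N along the lane, and handed the job in at about 33 s of the 64 s allowed. No verdict was reported.

**Last checks that passed:**
- **Height:** all three puck tops read 28–29 mm, about 7 mm below where they read on the deck (a dropped puck should read 27).
- **Position:** puck centres are about 67 mm (left), 57 mm (middle) and 66 mm (right) behind the mouths, and within about 2 mm of the lane centres.
- **Surroundings:** the loupe showed at its starting place in the scene picture, the look-alikes were not touched, and the arm stood well clear.

**Checks that failed or disagreed:**
- **Flatness:** the scene camera's fits stay under 0.06. The side camera's fits reached 0.08 for the left and middle pucks and 0.12 for the right, from only 32–59 pixels each, so I took that as noise.
- **Wrist camera:** its final height check failed because the gripper hid the pucks.
- **Buffer stiffness:** the middle lane's force rose at about 3 N/mm instead of 1.5, with an upward part of up to 3.8 N. I checked that puck by depth before backing off, and it had dropped in.

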